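# Seat the bracket and turn the fixture's tag over

### The job

Two identical weld fixtures stand on the bench; in one of them the bracket lies short of its end stop and the tag plate still lies over towards the front. Push that bracket along its lane until it is fully home against the stop, then flip the same fixture's tag plate right over on its stiff pivot until it lies flat to the rear and shows its other face. Only push: pick nothing up, and leave the other fixture and the loose things about where they are.

Things in the scene. Friction and masses are not known exactly. Their poses are not given: they have to be found in the camera images.
- fixture_a: Fixture to work on: dark steel base plate 200 (x) x 165 (y) x 10 mm, fixed. Origin: centre of its underside; x points to its rear (about away from the robot), y to its left, z up. Left half: a lane for the bracket, centre line y = +36 mm, front open, floor = plate top (z = 10), two rails 10 mm high, 65 mm apart, from x = 0 to 78, then the stop. Right half: the tag plate, centre line y = -42 mm.
- fixture_a_stop (a point): Middle of the front face of the end stop, a block 24 mm high that closes the lane's rear; 4 mm above the lane floor; at (80, 36, 14) mm in the fixture's frame. Axes as the fixture's.
- fixture_a_pivot (a point): Middle of the pivot of tag_a, which runs along the fixture's y; at (0, -42, 66) mm in its frame, axes as the fixture's. It is held by two cheeks 22 mm long in x, 5 mm thick, 30 mm to either side, up to z = 77 mm. Two rubber-capped rest studs stand 56 mm in front of the pivot and two 56 mm behind it, 18 mm either side of the centre line, up to z = 64 mm.
- bracket_a: Loose bracket in fixture_a, 0.4 to 0.9 kg: steel base 62 x 104 x 8 mm along the lane with an upright tab. Origin: centre of the underside; y points along the lane to the stop, x to the right. Tab: x = 2 to 8, y = -20 to 44, z = 8 to 52 mm, so 32 mm of base lies free before the tab's front edge. Starts 28 to 50 mm short of the stop, leading end between the rails; slides at about 3 to 10 N.
- bracket_a_front (a point): Middle of the leading end face of bracket_a's base plate; it meets fixture_a_stop when the bracket is home.
- tag_a (a joint): Angle of fixture_a's tag (rad): 0 = flat to the front, raised bar up; 1.57 = upright; 3.14 = flat to the rear on the rear studs, raised round boss up. Starts at 0.05 to 0.30. Metal plate 52 mm wide, 3 mm thick, reaching 78 mm from the pivot. Stiff pivot: it stays at any angle where it is left, and turns with about 0.1 Nm (4 N on the tail, 1 to 2 N at the edge).
- tag_a_edge (a point): Centre of tag_a's free edge, a rolled bar 8 mm thick, 74 mm from the pivot; turns with the tag (at 0 its axes are the fixture's). Once the tag is raised, a fingertip in front of it can push it over to the rear and press it flat.
- tag_a_tail (a point): End of tag_a's thumb tail: the tag goes on past its pivot on the other side as a tongue 22 mm wide, 3 mm thick, with a 6 mm bar at its end, 34 mm from the pivot (at 0 it points to the rear). A fingertip that presses it down raises the tag, to about 1 rad when the tail is pressed 28 mm below the pivot; it has 50 mm of free depth below it, between the rear studs.
- fixture_b: The other fixture, same build: its bracket is home and its tag lies to the rear already. To be left alone.
- bracket_b: The bracket in fixture_b, same build as bracket_a, home at its stop. To be left alone.
- tag_b (a joint): Angle of the tag of fixture_b, as for tag_a; starts at 3.05 to 3.14 and must stay there.
- near_weight: Bystander: turned steel weight with a knob, 43 mm across, 78 mm high, stands in front of the two fixtures. Origin: centre of its underside.
- small_weight: Bystander: smaller turned steel weight, 33 mm across, 72 mm high, stands behind the two fixtures. Origin: centre of its underside.
- tile: Bystander: white ceramic tile 42 x 95 x 8 mm lying at the front right. Origin: centre of its underside.
- loose_bolt: Bystander: hex bolt 65 mm long, 14 mm high, lying at the front left. Origin: centre of its underside.

How it is judged:
By the outcome, as a careful person would: the job done as asked, in the order asked, and still so for the second after the job is handed in, with the robot touching nothing.
It also fails if it takes over 51 s, if anything falls off the work surface, if the arm or the gripper's body presses on something with over 40 N, if the wrist force passes 120 N, or if a joint passes its speed limit or range.

### The arm

A 7-joint arm with a two-finger parallel gripper is mounted at the origin on the work surface; the furniture and walls round the work are solid. World frame = base frame: x ahead of the robot, y to its left, z up, the work surface at z = 0. Lengths are in m, angles in rad, forces in N, time in s.
With the tool pointing down it reaches from about 0.425 to 1.025 m from the base axis. Payload 9.4 kg.
Tool frame: the origin (TCP) lies between the finger pads; the fingertips stand 8 mm ahead of it and the grasp point (between the pads) lies 11 mm behind it (env.nose_length is the distance from the TCP to the fingertips, in m); z points along the fingers, y is the line along which they close (so a half turn about z gives the same grasp; the last joint's range is limited). The gripper opens to 85 mm and grips with 20 to 120 N. Pads are 22 mm wide; open, the fingers measure 114 mm over their backs; the gripper's body (76 mm by 85 mm) begins 54 mm behind the grasp point. The pads swing forward as they close: fully open they stand 13 mm farther back than shut.
Start: joints at [-1.264, 0.599, -0.003, 1.599, 0.002, 0.943, -0.08], TCP at [0.271, 0.672, 0.239] pointing down, gripper open.
Joint ranges: [-2.57, 2.57], [-0.35, 1.97], [-1.29, 1.29], [0.11, 2.56], [-1.05, 4.19], [0.11, 1.86], [-2.63, 2.63]. Speed limits (rad/s): [2.22, 2.22, 3.01, 3.01, 3.14, 3.14, 3.14].

### API

Orientations are given as a unit quaternion [w, x, y, z].
In Python, from workcell import env gives the robot as it stands.
- The arm moves only by the tool carry_out, never from a script. Its argument "commands" is a list of rows, each an object of numbers: "dx", "dy", "dz": the shift along the tool's x, y, z in m; "ax", "ay", "az": the turn, a rotation vector about the tool's x, y, z in degrees; "grip": the closure, from -1 (fully open) to 1 (shut). A call has 1 to 10 rows; each row shifts and turns the commanded pose from where the row before left it, along the tool's axes as they then stand; what a row does not reach is not made up. A row lasts 1/10 s, in which the tool goes at most 50 mm and 8.59 degrees, less where a joint would pass 70% of its speed; a pose out of reach is approached as far as the arm can. A call is refused whole if a number of a shift passes 0.05 or a number of a turn 8.59, either way. A call with a gripper value outside its range is refused whole. The fingers move at their own pace and stop on an object; "force" is the grip in N (left out, the last holds). Time passes only in rows, so rows that do not move let the fingers close. It gives the time, the measured TCP pose, the force, the opening and the grip force at its end, in the units of the state.
- env.state(): the state, without advancing time (a new reading comes with each control period).
- env.snapshot(name): name is "side" or "top" or "wrist"; returns a dict with "color" (480x640x3 uint8, red, green, blue), "intrinsics" (3x3 intrinsics, pixels), "extrinsics" (4x4, takes a point from camera to world coordinates). Camera axes: x right, y down, z forward; pixel columns grow to the right and rows downward; lengths in m; the calibration is good to about 2 mm. A picture is of the moment at which its call begins. There is no depth.
- env.close_job(): hands the job in; it is judged then, once.
Trained networks look in the newest picture that a camera, given by its name, has taken for a name from the list of things; names that differ only in an ending like _2 or _b are one class to them, and where a whole thing is asked for, a point or a joint stands for the part that bears it (a point fixed in the world has none). Each returns a list of dicts, best first, with "score" (0 to 1); they miss things now and then, are a little off and sometimes report something else, mostly with a low value. They report only what shows in the picture. A call takes as long as a camera call.
- env.silhouettes(target, camera): "mask" (480x640 bool, what is visible of it) and "position" ([column, row] in pixels, amid what is visible of it).
- env.landmark_of(target, camera): "position" ([column, row] in pixels: a listed point, or the origin of a listed thing).
The state is a dict: "time_s": time; "qpos": joint angles; "joint_velocities": joint speeds; "joint_efforts": joint torques, N m; "tool_pos": TCP position; "tool_rot": TCP orientation; "wrist_force": force on the tool from outside, world axes, zero at the start; "moment": the same for the moment, N m; "opening": finger opening in m; "gripper_force": force on a finger pad.
Only numpy, scipy, OpenCV 4.12 (cv2) and the standard library are available. Lean on these libraries where they do the work, as an engineer would, in place of code of your own. Each camera call takes 0.05 s, during which the arm holds its last target. There are 200 camera calls.

## Working session

There is one attempt and no reset: what is moved stays moved. The work goes in short steps, Python scripts to look and compute and a tool call to move; the robot and the scene stay as the last step left them, time stands still between calls to the robot, and variables do not carry over. Pictures are saved under pics/ and viewed, at most 10 in all, crops included, and the job is handed in when it is done.

Besides the shell and the picture viewer there is one more tool, called in YAML: its name, and indented under it one key for each argument. carry_out: Moves the arm, as the interface text tells. Its arguments: {"type":"object","properties":{"commands":{"type":"array","items":{"type":"object","properties":{"dx":{"type":"number"},"dy":{"type":"number"},"dz":{"type":"number"},"ax":{"type":"number"},"ay":{"type":"number"},"az":{"type":"number"},"grip":{"type":"number"}}}},"force":{"type":"number"}},"required":["commands"]}

```bash
ls; mkdir -p pics; cat > h.py <<'E'
import numpy as np, cv2
from workcell import env
def snap(c,save=None):
    s=env.snapshot(c)
    if save: cv2.imwrite('pics/'+save,cv2.cvtColor(s['color'],cv2.COLOR_RGB2BGR))
    return s
def ray(s,p):
    K=np.array(s['intrinsics']);T=np.array(s['extrinsics'])
    d=T[:3,:3]@np.linalg.solve(K,[p[0],p[1],1]); return T[:3,3],d/np.linalg.norm(d)
def atz(s,p,z):
    o,d=ray(s,p); return o+d*(z-o[2])/d[2]
def tri(rs):
    A=0;b=0
    for o,d in rs:
        P=np.eye(3)-np.outer(d,d);A=A+P;b=b+P@o
    return np.linalg.solve(A,b)
def proj(s,X):
    T=np.linalg.inv(np.array(s['extrinsics']));q=np.array(s['intrinsics'])@(T[:3,:3]@np.array(X)+T[:3,3]);return q[:2]/q[2]
E
python3 - <<'E'
from h import *
np.set_printoptions(precision=3,suppress=True)
print({k:np.round(v,3) for k,v in env.state().items()})
for c in ['top','side']:
    s=snap(c,c+'0.png'); print(c,np.array(s['extrinsics'])[:3,3])
    for n in ['fixture_a','fixture_a_stop','fixture_a_pivot','bracket_a','bracket_a_front','tag_a_edge','tag_a_tail','near_weight','small_weight','tile','loose_bolt']:
        for r in env.landmark_of(n,c)[:3]:
            print(n,np.round(r['position'],1),round(r['score'],2),atz(s,r['position'],{'fixture_a_stop':.014,'fixture_a_pivot':.066,'bracket_a':.01,'bracket_a_front':.014,'tag_a_edge':.075,'tag_a_tail':.06}.get(n,0)))
E
```

```text
pics
{'time_s': np.float64(0.0), 'qpos': array([-1.264,  0.6  , -0.003,  1.6  ,  0.002,  0.943, -0.08 ]), 'joint_velocities': array([ 0.001, -0.001,  0.001,  0.   , -0.002, -0.001, -0.001]), 'joint_efforts': array([  0.001, -77.646,   1.566, -25.801,   0.012,   0.009,  -0.   ]), 'tool_pos': array([0.271, 0.672, 0.238]), 'tool_rot': array([-0.   ,  0.191,  0.982, -0.001]), 'wrist_force': array([0.411, 0.008, 0.583]), 'moment': array([ 0.004,  0.01 , -0.019]), 'gripper_force': np.float64(0.0), 'opening': np.float64(0.085)}
top [ 0.418 -0.022  0.93 ]
fixture_a [377.7 227.1] 0.93 [ 0.565 -0.14   0.   ]
fixture_a [238.6 239.1] 0.72 [0.542 0.128 0.   ]
fixture_a_stop [360.2 186. ] 0.77 [ 0.644 -0.106  0.014]
fixture_a_pivot [405.4 220.3] 0.9 [ 0.567 -0.182  0.066]
bracket_a [361.9 219.4] 0.57 [ 0.579 -0.109  0.01 ]
bracket_a [215.9 225. ] 0.56 [0.568 0.17  0.01 ]
bracket_a_front [360.5 203. ] 0.77 [ 0.61  -0.106  0.014]
tag_a_tail [408.8 203. ] 0.92 [ 0.6  -0.19  0.06]
near_weight [302.9 305.8] 0.86 [0.415 0.004 0.   ]
near_weight [200.1 328.8] 0.55 [0.373 0.197 0.   ]
near_weight [409.6 2
[... 391 characters left out ...]
144  0.   ]
fixture_a_stop [410.5 259.3] 0.66 [ 0.648 -0.105  0.014]
fixture_a_stop [291.3 384.1] 0.4 [ 0.349 -0.236  0.014]
fixture_a_stop [296.1 206.4] 0.23 [0.571 0.167 0.014]
fixture_a_pivot [406.3 268.3] 0.56 [ 0.577 -0.175  0.066]
bracket_a [292.4 212.4] 0.64 [0.556 0.155 0.01 ]
bracket_a [370.3 273.6] 0.61 [ 0.569 -0.097  0.01 ]
bracket_a_front [397.2 264.8] 0.97 [ 0.619 -0.106  0.014]
tag_a_edge [363. 285.] 0.59 [ 0.493 -0.183  0.075]
tag_a_tail [424.8 266.8] 0.8 [ 0.609 -0.181  0.06 ]
near_weight [262.  279.5] 0.7 [ 0.415 -0.003  0.   ]
small_weight [396.2 215.3] 0.57 [0.736 0.045 0.   ]
tile [292.1 383. ] 0.72 [ 0.355 -0.224  0.   ]
loose_bolt [199.9 227.5] 0.72 [0.381 0.218 0.   ]
```

View pics/top0.png

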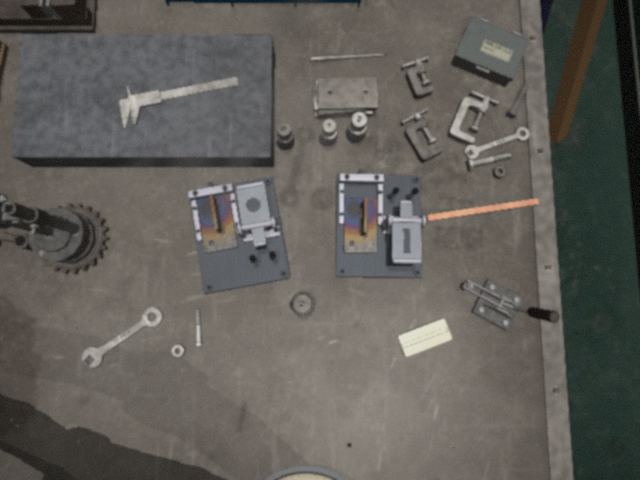

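View pics/side0.png

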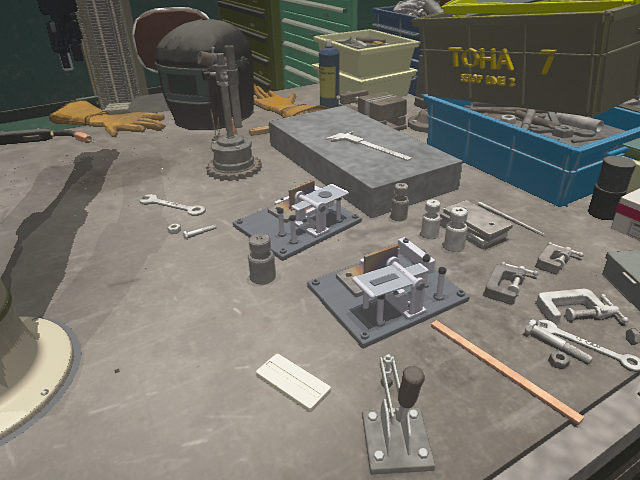

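The right-hand fixture, around (378,227) in the top view, is fixture_a. Its tag lies to the front, with the bar at (406,240), and its bracket is short of the stop at (360,185). The left fixture has its boss up at the rear, so it's done. A tall stand at top-view (75,240) lies at the start radius, so I'll retract first and then swing over.

carry_out:
  commands:
    - {"dy": -0.05, "grip": 1}
    - {"dy": -0.05, "grip": 1}
    - {"dy": -0.05, "grip": 1}
    - {"dy": -0.04, "grip": 1}
    - {"dx": -0.037, "az": 4, "grip": 1}
    - {"dx": -0.037, "az": 4, "grip": 1}
    - {"dx": -0.037, "az": 4, "grip": 1}
    - {"dx": -0.037, "az": 4, "grip": 1}
    - {"dx": -0.037, "az": 4, "grip": 1}
    - {"dx": -0.037, "az": 4, "grip": 1}
  force: 60

```text
validation failed for argument at $.co...
```

carry_out:
  commands:
    - {"dx": -0.037, "az": 4, "grip": 1}
    - {"dx": -0.037, "az": 4, "grip": 1}
    - {"dx": -0.037, "az": 4, "grip": 1}
    - {"dx": -0.037, "az": 4, "grip": 1}
    - {"dx": -0.037, "az": 4, "grip": 1}
    - {"dx": -0.037, "az": 4, "grip": 1}
    - {"dx": -0.037, "az": 4, "grip": 1}
    - {"dx": -0.037, "az": 4, "grip": 1}
    - {"dx": -0.037, "az": 4, "grip": 1}
    - {"dx": -0.037, "az": 4, "grip": 1}

```text
validation failed for argument at $.co...
```

carry_out:
  commands:
    - {"dx": -0.037, "az": 4, "grip": 1}
    - {"dx": -0.04, "grip": 1}
    - {"dx": -0.04, "grip": 1}
    - {"grip": 1}
    - {"grip": 1}

```text
validation failed for argument at $.co...
```

carry_out:
  commands:
    - {"dx": 0.0, "dy": -0.05, "dz": 0.0, "ax": 0.0, "ay": 0.0, "az": 0.0, "grip": 1.0}
  force: 60

```text
time_s: 1.3
tool_pos: [0.2538, 0.6296, 0.2383]
tool_rot: [0.0, 0.191, 0.982, 0.002]
wrist_force: [-0.4, -0.2, 1.2]
opening: 0.0729
gripper_force: 0.0
```

carry_out:
  commands:
    - {"dy": -0.05, "grip": 1.0}
    - {"dy": -0.05, "grip": 1.0}
    - {"dy": -0.04, "grip": 1.0}

```text
validation failed for argument at $.co...
```

carry_out:
  commands:
    - {"dx": 0, "dy": -0.05, "dz": 0, "ax": 0, "ay": 0, "az": 0, "grip": 1}
    - {"dx": 0, "dy": -0.05, "dz": 0, "ax": 0, "ay": 0, "az": 0, "grip": 1}
    - {"dx": 0, "dy": -0.04, "dz": 0, "ax": 0, "ay": 0, "az": 0, "grip": 1}
    - {"dx": -0.037, "dy": 0, "dz": 0, "ax": 0, "ay": 0, "az": 4, "grip": 1}
    - {"dx": -0.037, "dy": 0, "dz": 0, "ax": 0, "ay": 0, "az": 4, "grip": 1}
    - {"dx": -0.037, "dy": 0, "dz": 0, "ax": 0, "ay": 0, "az": 4, "grip": 1}
    - {"dx": -0.037, "dy": 0, "dz": 0, "ax": 0, "ay": 0, "az": 4, "grip": 1}
    - {"dx": -0.037, "dy": 0, "dz": 0, "ax": 0, "ay": 0, "az": 4, "grip": 1}
    - {"dx": -0.037, "dy": 0, "dz": 0, "ax": 0, "ay": 0, "az": 4, "grip": 1}
    - {"dx": -0.037, "dy": 0, "dz": 0, "ax": 0, "ay": 0, "az": 4, "grip": 1}

```text
time_s: 2.3
tool_pos: [0.4143, 0.3519, 0.2395]
tool_rot: [0.0, 0.424, 0.906, 0.0]
wrist_force: [0.8, 0.5, -0.1]
opening: 0.0001
gripper_force: 0.0
```

carry_out:
  commands:
    - {"dx": -0.037, "dy": 0, "dz": 0, "ax": 0, "ay": 0, "az": 4, "grip": 1}
    - {"dx": -0.037, "dy": 0, "dz": 0, "ax": 0, "ay": 0, "az": 4, "grip": 1}
    - {"dx": -0.037, "dy": 0, "dz": 0, "ax": 0, "ay": 0, "az": 4, "grip": 1}
    - {"dx": -0.037, "dy": 0, "dz": 0, "ax": 0, "ay": 0, "az": 4, "grip": 1}
    - {"dx": -0.037, "dy": 0, "dz": 0, "ax": 0, "ay": 0, "az": 4, "grip": 1}
    - {"dx": -0.037, "dy": 0, "dz": 0, "ax": 0, "ay": 0, "az": 4, "grip": 1}
    - {"dx": -0.037, "dy": 0, "dz": 0, "ax": 0, "ay": 0, "az": 4, "grip": 1}
    - {"dx": -0.037, "dy": 0, "dz": 0, "ax": 0, "ay": 0, "az": 4, "grip": 1}
    - {"dx": -0.037, "dy": 0, "dz": 0, "ax": 0, "ay": 0, "az": 4, "grip": 1}
    - {"dx": -0.037, "dy": 0, "dz": 0, "ax": 0, "ay": 0, "az": 4, "grip": 1}

```text
time_s: 3.3
tool_pos: [0.5494, 0.0151, 0.2395]
tool_rot: [0.0, 0.708, 0.706, 0.0]
wrist_force: [0.1, 0.7, -0.2]
opening: 0.0001
gripper_force: 0.0
```

carry_out:
  commands:
    - {"dx": -0.04, "dy": 0, "dz": 0, "ax": 0, "ay": 0, "az": 0, "grip": 1}
    - {"dx": -0.04, "dy": 0, "dz": 0, "ax": 0, "ay": 0, "az": 0, "grip": 1}
    - {"dx": 0, "dy": 0, "dz": 0, "ax": 0, "ay": 0, "az": 0, "grip": 1}
    - {"dx": 0, "dy": 0, "dz": 0, "ax": 0, "ay": 0, "az": 0, "grip": 1}

```text
time_s: 3.7
tool_pos: [0.5489, -0.0644, 0.2395]
tool_rot: [0.0, 0.708, 0.706, 0.0]
wrist_force: [0.9, 0.3, 0.8]
opening: 0.0001
gripper_force: 0.0
```

```bash
python3 - <<'E'
from h import *
np.set_printoptions(precision=4,suppress=True)
S={}
D={}
for c in ['top','side','wrist']:
    S[c]=snap(c,c+'1.png')
    for n in ['fixture_a','fixture_a_stop','fixture_a_pivot','bracket_a','bracket_a_front','tag_a_edge','tag_a_tail']:
        for r in env.landmark_of(n,c):
            p=r['position']; X=atz(S[c],p,.03)
            if r['score']>.3 and abs(X[1]+.14)<.11 and abs(X[0]-.565)<.14:
                D.setdefault(n,[]).append((c,p,round(r['score'],2))); break
for n in D:
    print(n,[(c,np.round(p,1),s) for c,p,s in D[n]])
    if len(D[n])>1:
        X=tri([ray(S[c],p) for c,p,_ in D[n]]); print('   ',X,'err px',[np.round(proj(S[c],X)-p,1) for c,p,_ in D[n]])
print(np.array(S['wrist']['extrinsics']))
E
```

```text
fixture_a [('side', array([386.9, 295.4]), 0.9), ('wrist', array([339.9, 278.4]), 0.63)]
    [ 0.5691 -0.1449 -0.0032] err px [array([ 0.4, -0.1]), array([-0.5, -0.3])]
fixture_a_pivot [('side', array([405.4, 269.8]), 0.7)]
bracket_a [('side', array([370.5, 275.7]), 0.73), ('wrist', array([336.3, 240.6]), 0.89)]
    [ 0.5654 -0.1028  0.0106] err px [array([-0.2,  0. ]), array([0.4, 0.2])]
bracket_a_front [('side', array([397.8, 265.2]), 0.97), ('wrist', array([396.8, 244.3]), 0.91)]
    [ 0.6196 -0.1057  0.0125] err px [array([-0.2,  0.1]), array([0.4, 0.2])]
tag_a_edge [('side', array([365.2, 285.2]), 0.85), ('wrist', array([251.2, 355.7]), 0.97)]
    [ 0.4956 -0.1822  0.0727] err px [array([-1.2,  0.2]), array([1.8, 1. ])]
tag_a_tail [('side', array([427.4, 265.5]), 0.9), ('wrist', array([380.1, 352.6]), 0.64)]
    [ 0.604  -0.1859  0.0652] err px [array([-2.6,  1. ]), array([4.2, 2.9])]
fixture_a_stop [('wrist', array([430.2, 244.7]), 0.67)]
[[ 1.      0.0006 -0.0002  0.5486]
 [ 0.0005 -0.9532 -0.3024  0.0144]
 [-0.0004  0.3024 -0.9532  0.3741]
 [ 0.      0.      0.      1.    ]]
```

View pics/wrist1.png

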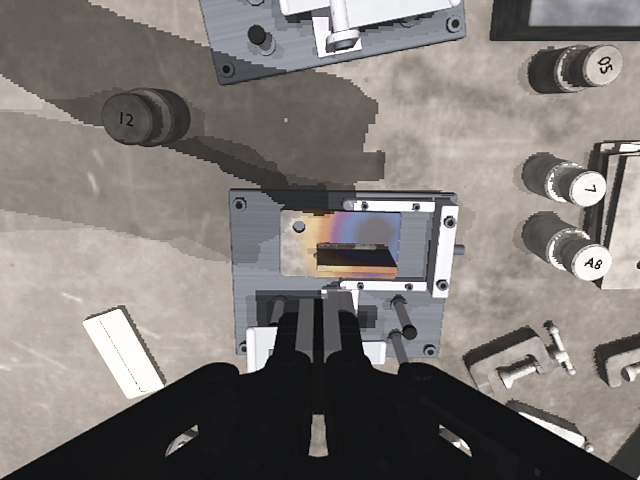

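The wrist view shows the bracket base at cols 281–400 and its leading end at (397,244). The stop face is at about col 431, so the gap is roughly 27–30 mm. The tab's front edge is at about (317,255), or x≈0.547. I'll come down in front of the tab, just above the free base.

carry_out:
  commands:
    - {"dx": -0.045, "dy": -0.034, "dz": 0, "ax": 0, "ay": 0, "az": 0, "grip": 1}
    - {"dx": 0, "dy": 0, "dz": 0.04, "ax": 0, "ay": 0, "az": 0, "grip": 1}
    - {"dx": 0, "dy": 0, "dz": 0.04, "ax": 0, "ay": 0, "az": 0, "grip": 1}
    - {"dx": 0, "dy": 0, "dz": 0.04, "ax": 0, "ay": 0, "az": 0, "grip": 1}
    - {"dx": 0, "dy": 0, "dz": 0.04, "ax": 0, "ay": 0, "az": 0, "grip": 1}
    - {"dx": 0, "dy": 0, "dz": 0.025, "ax": 0, "ay": 0, "az": 0, "grip": 1}
    - {"dx": 0, "dy": 0, "dz": 0.012, "ax": 0, "ay": 0, "az": 0, "grip": 1}
    - {"dx": 0, "dy": 0, "dz": 0.008, "ax": 0, "ay": 0, "az": 0, "grip": 1}
    - {"dx": 0, "dy": 0, "dz": 0, "ax": 0, "ay": 0, "az": 0, "grip": 1}

```text
time_s: 5.8
tool_pos: [0.5189, -0.1035, 0.0342]
tool_rot: [-0.0, 0.707, 0.707, -0.0]
wrist_force: [0.4, -0.7, 0.3]
opening: -0.0002
gripper_force: 0.0
```

```bash
python3 - <<'E'
from h import *
s=snap('side','side2.png');im=cv2.imread('pics/side2.png')
a=cv2.resize(im[190:360,270:480],None,fx=3.4,fy=3.4,interpolation=cv2.INTER_CUBIC);cv2.imwrite('pics/side2c.png',a)
E
```

```text
(no output)
```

View pics/side2c.png

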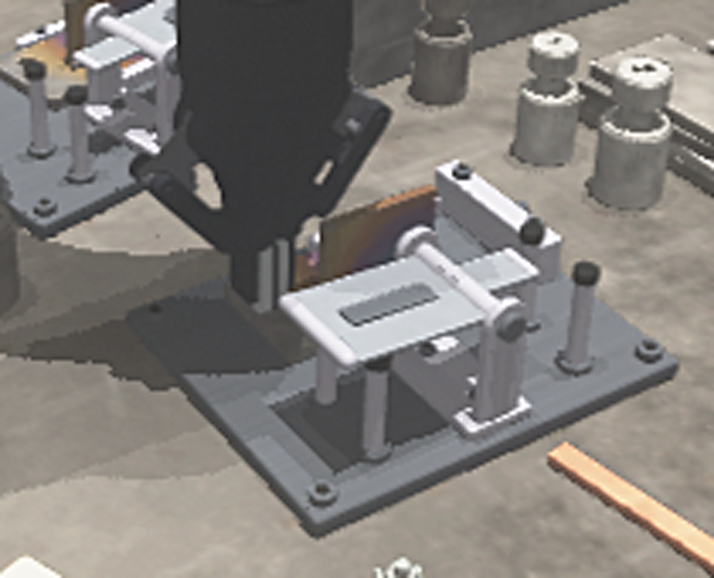

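The fingers are in front of the tab and nothing is touching. Next I'll push in small steps and watch the force.

carry_out:
  commands:
    - {"dx": -0.006, "dy": 0.005, "dz": 0.002, "ax": 0, "ay": 0, "az": 0, "grip": 1}
    - {"dx": 0, "dy": 0.005, "dz": 0, "ax": 0, "ay": 0, "az": 0, "grip": 1}
    - {"dx": 0, "dy": 0.005, "dz": 0, "ax": 0, "ay": 0, "az": 0, "grip": 1}
    - {"dx": 0, "dy": 0.005, "dz": 0, "ax": 0, "ay": 0, "az": 0, "grip": 1}
    - {"dx": 0, "dy": 0.005, "dz": 0, "ax": 0, "ay": 0, "az": 0, "grip": 1}
    - {"dx": 0, "dy": 0.005, "dz": 0, "ax": 0, "ay": 0, "az": 0, "grip": 1}

```text
time_s: 6.45
tool_pos: [0.5447, -0.1094, 0.0326]
tool_rot: [-0.003, 0.707, 0.707, -0.002]
wrist_force: [-15.3, -2.1, 13.2]
opening: 0.0001
gripper_force: 7.8
```

carry_out:
  commands:
    - {"dx": 0, "dy": 0.003, "dz": 0, "ax": 0, "ay": 0, "az": 0, "grip": 1}
    - {"dx": 0, "dy": 0.003, "dz": 0, "ax": 0, "ay": 0, "az": 0, "grip": 1}

```text
time_s: 6.65
tool_pos: [0.5507, -0.1094, 0.0325]
tool_rot: [-0.003, 0.707, 0.707, -0.002]
wrist_force: [-14.4, -1.3, 13.3]
opening: 0.0
gripper_force: 7.6
```

carry_out:
  commands:
    - {"dx": 0, "dy": 0.002, "dz": 0, "ax": 0, "ay": 0, "az": 0, "grip": 1}
    - {"dx": 0, "dy": 0.002, "dz": 0, "ax": 0, "ay": 0, "az": 0, "grip": 1}

```text
time_s: 6.85
tool_pos: [0.5546, -0.1094, 0.0326]
tool_rot: [-0.003, 0.707, 0.707, -0.002]
wrist_force: [-14.1, -1.4, 12.0]
opening: 0.0002
gripper_force: 7.4
```

There's an upward force of about 13 N, so the fingers are also bearing down on the base or the tab top. I'll lift a little and carry on.

carry_out:
  commands:
    - {"dx": 0, "dy": 0, "dz": -0.004, "ax": 0, "ay": 0, "az": 0, "grip": 1}
    - {"dx": 0, "dy": 0.002, "dz": 0, "ax": 0, "ay": 0, "az": 0, "grip": 1}
    - {"dx": 0, "dy": 0.002, "dz": 0, "ax": 0, "ay": 0, "az": 0, "grip": 1}

```text
time_s: 7.15
tool_pos: [0.5619, -0.1092, 0.0363]
tool_rot: [-0.001, 0.707, 0.707, -0.001]
wrist_force: [-7.3, -0.3, 2.8]
opening: -0.0003
gripper_force: 4.1
```

carry_out:
  commands:
    - {"dx": 0, "dy": 0.002, "dz": 0, "ax": 0, "ay": 0, "az": 0, "grip": 1}
    - {"dx": 0, "dy": 0.002, "dz": 0, "ax": 0, "ay": 0, "az": 0, "grip": 1}

```text
time_s: 7.35
tool_pos: [0.5633, -0.1092, 0.0362]
tool_rot: [-0.003, 0.707, 0.707, -0.002]
wrist_force: [-17.4, -0.8, 13.2]
opening: 0.0002
gripper_force: 9.1
```

carry_out:
  commands:
    - {"dx": 0, "dy": 0.002, "dz": 0, "ax": 0, "ay": 0, "az": 0, "grip": 1}
    - {"dx": 0, "dy": 0.001, "dz": 0, "ax": 0, "ay": 0, "az": 0, "grip": 1}

```text
time_s: 7.55
tool_pos: [0.5634, -0.1092, 0.0362]
tool_rot: [-0.005, 0.707, 0.707, -0.003]
wrist_force: [-23.3, -0.2, 19.5]
opening: 0.0001
gripper_force: 12.3
```

```bash
python3 - <<'E'
from h import *
np.set_printoptions(precision=4,suppress=True)
s=snap('top','top3.png')
for n in ['bracket_a_front','fixture_a_stop']:
    for r in env.landmark_of(n,'top')[:2]: print(n,np.round(r['position'],1),round(r['score'],2),atz(s,r['position'],.014))
w=snap('wrist','wrist3.png')
a=cv2.resize(cv2.imread('pics/top3.png')[160:290,320:440],None,fx=3,fy=3,interpolation=cv2.INTER_CUBIC)
b=cv2.resize(cv2.imread('pics/wrist3.png'),(520,390)); cv2.imwrite('pics/c3.png',np.hstack([a[:390,:270],b]))
E
```

```text
(no output)
```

View pics/c3.png

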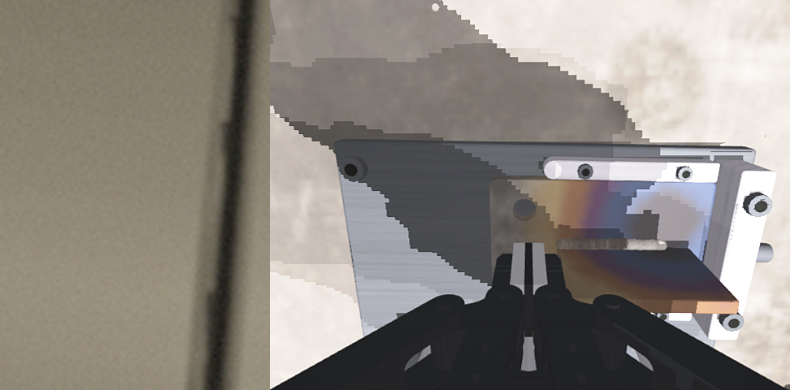

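The bracket stalls at x=0.5634 with the force rising, which suggests it's at the stop. I'll back off, lift and look.

carry_out:
  commands:
    - {"dx": 0, "dy": -0.015, "dz": 0, "ax": 0, "ay": 0, "az": 0, "grip": 1}
    - {"dx": 0, "dy": -0.01, "dz": -0.04, "ax": 0, "ay": 0, "az": 0, "grip": 1}
    - {"dx": 0, "dy": 0, "dz": -0.05, "ax": 0, "ay": 0, "az": 0, "grip": 1}
    - {"dx": 0, "dy": 0, "dz": -0.04, "ax": 0, "ay": 0, "az": 0, "grip": 1}
    - {"dx": 0, "dy": 0.03, "dz": -0.02, "ax": 0, "ay": 0, "az": 0, "grip": 1}
    - {"dx": 0, "dy": 0.03, "dz": 0, "ax": 0, "ay": 0, "az": 0, "grip": 1}
    - {"dx": 0, "dy": 0, "dz": 0, "ax": 0, "ay": 0, "az": 0, "grip": 1}

```text
time_s: 8.45
tool_pos: [0.6103, -0.1084, 0.188]
tool_rot: [0.003, 0.706, 0.708, 0.002]
wrist_force: [-0.8, 0.1, -0.4]
opening: -0.0002
gripper_force: 0.0
```

```bash
python3 - <<'E'
from h import *
np.set_printoptions(precision=4,suppress=True)
w=snap('wrist','wrist4.png')
for n in ['bracket_a_front','fixture_a_stop','fixture_a_pivot','tag_a_tail','tag_a_edge']:
    for r in env.landmark_of(n,'wrist')[:2]: print(n,np.round(r['position'],1),round(r['score'],2),atz(w,r['position'],{'fixture_a_pivot':.066,'tag_a_tail':.061,'tag_a_edge':.073}.get(n,.014)))
im=cv2.imread('pics/wrist4.png'); cv2.imwrite('pics/w4c.png',cv2.resize(im[160:400,160:480],None,fx=2.4,fy=2.4))
E
```

```text
bracket_a_front [367.4 207.1] 0.88 [ 0.648  -0.1038  0.014 ]
fixture_a_stop [368.1 207.1] 0.61 [ 0.6486 -0.1038  0.014 ]
fixture_a_pivot [252.5 335.3] 0.68 [ 0.5664 -0.1812  0.066 ]
tag_a_edge [141.5 339.2] 0.97 [ 0.4937 -0.18    0.073 ]
```

View pics/w4c.png

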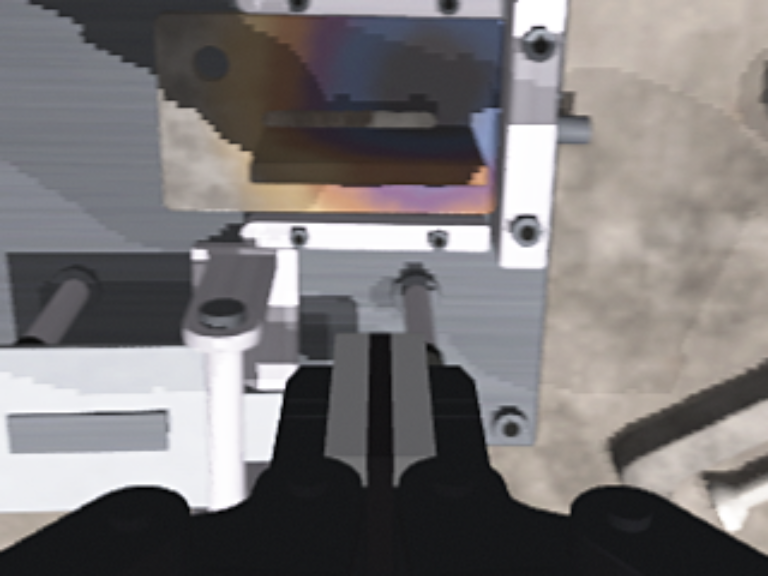

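The bracket front lands on the stop point within 0.6 mm, with parallel edges at crop col ~500, so it's home. The tag is still forward, and the pivot is at about (0.568, -0.181). Next I'll press the tail.

carry_out:
  commands:
    - {"dx": -0.036, "dy": -0.005, "dz": 0, "ax": 0, "ay": 0, "az": 0, "grip": 1}
    - {"dx": -0.036, "dy": -0.005, "dz": 0, "ax": 0, "ay": 0, "az": 0, "grip": 1}
    - {"dx": 0, "dy": 0, "dz": 0.03, "ax": 0, "ay": 0, "az": 0, "grip": 1}
    - {"dx": 0, "dy": 0, "dz": 0.03, "ax": 0, "ay": 0, "az": 0, "grip": 1}
    - {"dx": 0, "dy": 0, "dz": 0.03, "ax": 0, "ay": 0, "az": 0, "grip": 1}
    - {"dx": 0, "dy": 0, "dz": 0.01, "ax": 0, "ay": 0, "az": 0, "grip": 1}
    - {"dx": 0, "dy": 0, "dz": 0, "ax": 0, "ay": 0, "az": 0, "grip": 1}

```text
time_s: 9.45
tool_pos: [0.5937, -0.1813, 0.0851]
tool_rot: [-0.001, 0.707, 0.707, -0.001]
wrist_force: [0.0, 0.5, 0.6]
opening: -0.0002
gripper_force: 0.0
```

carry_out:
  commands:
    - {"dx": 0, "dy": 0.005, "dz": 0.005, "ax": 0, "ay": 0, "az": 0, "grip": 1}
    - {"dx": 0, "dy": 0, "dz": 0.006, "ax": 0, "ay": 0, "az": 0, "grip": 1}
    - {"dx": 0, "dy": 0, "dz": 0.006, "ax": 0, "ay": 0, "az": 0, "grip": 1}

```text
time_s: 9.75
tool_pos: [0.6011, -0.1815, 0.0702]
tool_rot: [0.001, 0.707, 0.707, 0.001]
wrist_force: [-0.2, -0.6, 2.6]
opening: 0.0002
gripper_force: 1.6
```

carry_out:
  commands:
    - {"dx": 0, "dy": 0, "dz": 0.005, "ax": 0, "ay": 0, "az": 0, "grip": 1}
    - {"dx": 0, "dy": 0, "dz": 0.005, "ax": 0, "ay": 0, "az": 0, "grip": 1}
    - {"dx": 0, "dy": 0, "dz": 0.004, "ax": 0, "ay": 0, "az": 0, "grip": 1}

```text
time_s: 10.05
tool_pos: [0.5997, -0.1814, 0.0551]
tool_rot: [0.0, 0.707, 0.707, 0.0]
wrist_force: [-2.8, 0.2, 6.3]
opening: 0.0001
gripper_force: 3.0
```

```bash
python3 - <<'E'
from h import *
np.set_printoptions(precision=4,suppress=True)
st=env.state();print(st['tool_pos'],st['wrist_force'])
s=snap('side','side5.png')
for n in ['tag_a_edge']:
    for r in env.landmark_of(n,'side')[:2]:
        o,d=ray(s,r['position']); print(n,np.round(r['position'],1),round(r['score'],2),o+d*(-.181-o[1])/d[1])
im=cv2.imread('pics/side5.png'); cv2.imwrite('pics/s5c.png',cv2.resize(im[170:360,270:500],None,fx=3.1,fy=3.1,interpolation=cv2.INTER_CUBIC))
E
```

```text
[ 0.5997 -0.1814  0.0551] [-2.8286  0.1515  6.2712]
tag_a_edge [372.2 257.4] 0.96 [ 0.5089 -0.181   0.1147]
tag_a_edge [294.3 209. ] 0.71 [ 0.3945 -0.181   0.2257]
```

View pics/s5c.png

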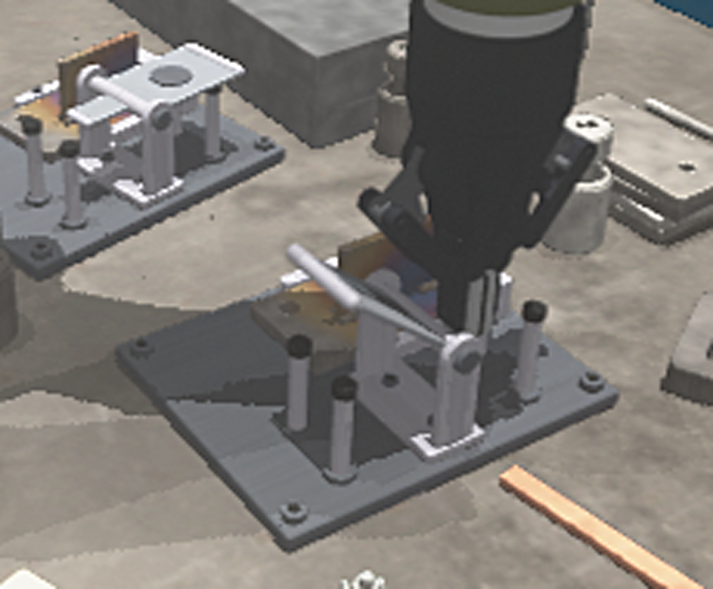

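The tag is up at about 0.7 rad, with its edge at image (372,257), roughly x 0.509 and z 0.115. Fixture B is untouched. I'll go up and round to the front of the edge.

carry_out:
  commands:
    - {"dx": 0, "dy": 0.002, "dz": -0.04, "ax": 0, "ay": 0, "az": 0, "grip": 1}
    - {"dx": 0, "dy": 0, "dz": -0.045, "ax": 0, "ay": 0, "az": 0, "grip": 1}
    - {"dx": 0, "dy": 0, "dz": -0.045, "ax": 0, "ay": 0, "az": 0, "grip": 1}
    - {"dx": 0, "dy": -0.045, "dz": 0, "ax": 0, "ay": 0, "az": 0, "grip": 1}
    - {"dx": 0, "dy": -0.045, "dz": 0, "ax": 0, "ay": 0, "az": 0, "grip": 1}
    - {"dx": 0, "dy": -0.045, "dz": 0, "ax": 0, "ay": 0, "az": 0, "grip": 1}
    - {"dx": 0, "dy": 0, "dz": 0, "ax": 0, "ay": 0, "az": 0, "grip": 1}

```text
time_s: 10.85
tool_pos: [0.4601, -0.1812, 0.1853]
tool_rot: [-0.002, 0.708, 0.706, -0.001]
wrist_force: [0.5, -0.9, -0.6]
opening: 0.0001
gripper_force: 0.0
```

carry_out:
  commands:
    - {"dx": 0, "dy": 0, "dz": 0.04, "ax": 0, "ay": 0, "az": 0, "grip": 1}
    - {"dx": 0, "dy": 0, "dz": 0.04, "ax": 0, "ay": 0, "az": 0, "grip": 1}
    - {"dx": 0, "dy": 0.025, "dz": 0, "ax": 0, "ay": 0, "az": 0, "grip": 1}
    - {"dx": 0, "dy": 0.011, "dz": -0.004, "ax": 0, "ay": 0, "az": 0, "grip": 1}
    - {"dx": 0, "dy": 0.011, "dz": -0.004, "ax": 0, "ay": 0, "az": 0, "grip": 1}
    - {"dx": 0, "dy": 0.011, "dz": -0.004, "ax": 0, "ay": 0, "az": 0, "grip": 1}

```text
time_s: 11.45
tool_pos: [0.5249, -0.1815, 0.1177]
tool_rot: [-0.0, 0.707, 0.707, -0.0]
wrist_force: [-1.4, -0.1, 1.0]
opening: 0.0002
gripper_force: 0.9
```

carry_out:
  commands:
    - {"dx": 0, "dy": 0.01, "dz": -0.004, "ax": 0, "ay": 0, "az": 0, "grip": 1}
    - {"dx": 0, "dy": 0.01, "dz": -0.004, "ax": 0, "ay": 0, "az": 0, "grip": 1}
    - {"dx": 0, "dy": 0.01, "dz": -0.003, "ax": 0, "ay": 0, "az": 0, "grip": 1}

```text
time_s: 11.75
tool_pos: [0.556, -0.1812, 0.1289]
tool_rot: [0.0, 0.707, 0.707, 0.0]
wrist_force: [-0.3, -0.8, -0.6]
opening: 0.0002
gripper_force: 0.5
```

carry_out:
  commands:
    - {"dx": 0, "dy": 0.011, "dz": 0, "ax": 0, "ay": 0, "az": 0, "grip": 1}
    - {"dx": 0, "dy": 0.011, "dz": 0, "ax": 0, "ay": 0, "az": 0, "grip": 1}
    - {"dx": 0, "dy": 0.01, "dz": 0.007, "ax": 0, "ay": 0, "az": 0, "grip": 1}
    - {"dx": 0, "dy": 0.009, "dz": 0.007, "ax": 0, "ay": 0, "az": 0, "grip": 1}

```text
time_s: 12.15
tool_pos: [0.5971, -0.1814, 0.1138]
tool_rot: [0.0, 0.707, 0.707, 0.0]
wrist_force: [-0.2, -0.0, 0.8]
opening: -0.0
gripper_force: 0.6
```

carry_out:
  commands:
    - {"dx": 0, "dy": 0.007, "dz": 0.01, "ax": 0, "ay": 0, "az": 0, "grip": 1}
    - {"dx": 0, "dy": 0.007, "dz": 0.01, "ax": 0, "ay": 0, "az": 0, "grip": 1}
    - {"dx": 0, "dy": 0, "dz": 0, "ax": 0, "ay": 0, "az": 0, "grip": 1}

```text
time_s: 12.45
tool_pos: [0.6098, -0.181, 0.0922]
tool_rot: [-0.001, 0.707, 0.707, -0.001]
wrist_force: [-0.1, -0.4, -0.5]
opening: -0.0001
gripper_force: 0.0
```

```bash
python3 - <<'E'
from h import *
np.set_printoptions(precision=4,suppress=True)
s=snap('side','side6.png')
for r in env.landmark_of('tag_a_edge','side')[:2]:
        o,d=ray(s,r['position']); print(np.round(r['position'],1),round(r['score'],2),o+d*(-.181-o[1])/d[1])
im=cv2.imread('pics/side6.png'); cv2.imwrite('pics/s6c.png',cv2.resize(im[170:360,270:500],None,fx=3.1,fy=3.1,interpolation=cv2.INTER_CUBIC))
E
```

```text
[442.2 243. ] 0.75 [ 0.6392 -0.181   0.0922]
```

View pics/s6c.png

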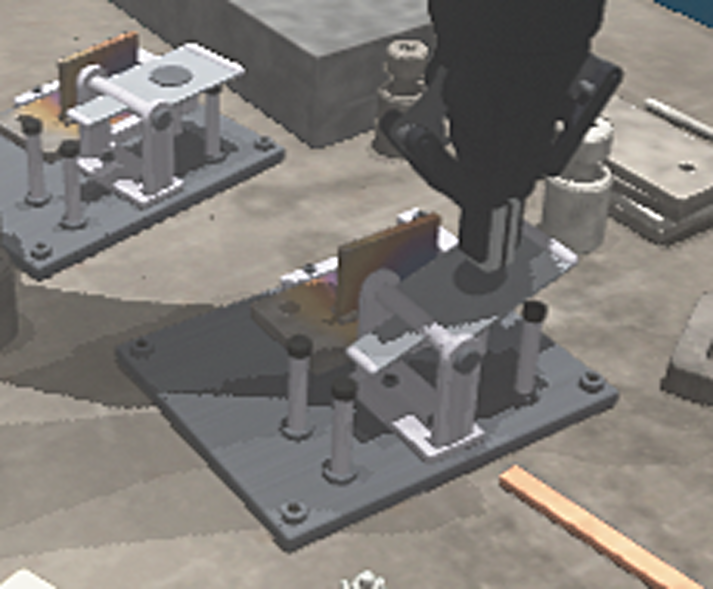

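The tag is over to about 2.8 rad, with its edge at image (442,243) and z 0.092. I'll move above the edge and press it flat.

carry_out:
  commands:
    - {"dx": 0, "dy": 0, "dz": -0.03, "ax": 0, "ay": 0, "az": 0, "grip": 1}
    - {"dx": 0, "dy": 0.022, "dz": 0, "ax": 0, "ay": 0, "az": 0, "grip": 1}
    - {"dx": 0, "dy": 0, "dz": 0.02, "ax": 0, "ay": 0, "az": 0, "grip": 1}
    - {"dx": 0, "dy": 0, "dz": 0.01, "ax": 0, "ay": 0, "az": 0, "grip": 1}
    - {"dx": 0, "dy": 0, "dz": 0.006, "ax": 0, "ay": 0, "az": 0, "grip": 1}
    - {"dx": 0, "dy": 0, "dz": 0, "ax": 0, "ay": 0, "az": 0, "grip": 1}

```text
time_s: 13.15
tool_pos: [0.6307, -0.1814, 0.0875]
tool_rot: [-0.001, 0.707, 0.707, -0.001]
wrist_force: [0.1, -0.2, 0.6]
opening: 0.0001
gripper_force: 0.0
```

carry_out:
  commands:
    - {"dx": 0, "dy": 0, "dz": 0.004, "ax": 0, "ay": 0, "az": 0, "grip": 1}
    - {"dx": 0, "dy": 0, "dz": 0.002, "ax": 0, "ay": 0, "az": 0, "grip": 1}

```text
time_s: 13.35
tool_pos: [0.6317, -0.1815, 0.0824]
tool_rot: [0.0, 0.707, 0.707, 0.0]
wrist_force: [-0.1, 1.2, -0.0]
opening: 0.0002
gripper_force: 0.4
```

carry_out:
  commands:
    - {"dx": 0, "dy": 0, "dz": 0.002, "ax": 0, "ay": 0, "az": 0, "grip": 1}
    - {"dx": 0, "dy": 0, "dz": 0, "ax": 0, "ay": 0, "az": 0, "grip": 1}

```text
time_s: 13.55
tool_pos: [0.6318, -0.1815, 0.0803]
tool_rot: [0.0, 0.707, 0.707, -0.0]
wrist_force: [-0.1, 0.0, -0.6]
opening: 0.0001
gripper_force: 0.1
```

carry_out:
  commands:
    - {"dx": 0, "dy": 0, "dz": 0.002, "ax": 0, "ay": 0, "az": 0, "grip": 1}
    - {"dx": 0, "dy": 0, "dz": 0.002, "ax": 0, "ay": 0, "az": 0, "grip": 1}

```text
time_s: 13.75
tool_pos: [0.632, -0.1814, 0.0764]
tool_rot: [0.0, 0.707, 0.707, 0.0]
wrist_force: [0.3, -0.2, 0.5]
opening: -0.0001
gripper_force: 0.4
```

carry_out:
  commands:
    - {"dx": 0, "dy": 0, "dz": 0.002, "ax": 0, "ay": 0, "az": 0, "grip": 1}
    - {"dx": 0, "dy": 0, "dz": 0, "ax": 0, "ay": 0, "az": 0, "grip": 1}

```text
time_s: 13.95
tool_pos: [0.6321, -0.1815, 0.0754]
tool_rot: [0.0, 0.707, 0.707, 0.0]
wrist_force: [-2.6, -0.1, 10.8]
opening: 0.0002
gripper_force: 5.6
```

The force rises at a tip height of about 67.4 mm, which is the plate's top when it lies flat on the studs. I'll press once more, then retreat and check.

carry_out:
  commands:
    - {"dx": 0, "dy": 0, "dz": 0.0015, "ax": 0, "ay": 0, "az": 0, "grip": 1}
    - {"dx": 0, "dy": 0, "dz": 0, "ax": 0, "ay": 0, "az": 0, "grip": 1}

```text
time_s: 14.15
tool_pos: [0.6321, -0.1815, 0.0751]
tool_rot: [0.0, 0.707, 0.707, 0.001]
wrist_force: [-5.1, 2.5, 23.6]
opening: 0.0004
gripper_force: 11.4
```

carry_out:
  commands:
    - {"dx": 0, "dy": 0, "dz": -0.02, "ax": 0, "ay": 0, "az": 0, "grip": 1}
    - {"dx": 0, "dy": 0, "dz": -0.05, "ax": 0, "ay": 0, "az": 0, "grip": 1}
    - {"dx": 0, "dy": 0, "dz": -0.05, "ax": 0, "ay": 0, "az": 0, "grip": 1}
    - {"dx": 0, "dy": -0.05, "dz": -0.04, "ax": 0, "ay": 0, "az": 0, "grip": 1}
    - {"dx": 0, "dy": -0.05, "dz": 0, "ax": 0, "ay": 0, "az": 0, "grip": 1}
    - {"dx": 0.04, "dy": -0.05, "dz": 0, "ax": 0, "ay": 0, "az": 0, "grip": 1}
    - {"dx": 0.04, "dy": 0, "dz": 0, "ax": 0, "ay": 0, "az": 0, "grip": 1}
    - {"dx": 0.04, "dy": 0, "dz": 0, "ax": 0, "ay": 0, "az": 0, "grip": 1}
    - {"dx": 0.04, "dy": 0, "dz": 0, "ax": 0, "ay": 0, "az": 0, "grip": 1}
    - {"dx": 0, "dy": 0, "dz": 0, "ax": 0, "ay": 0, "az": 0, "grip": 1}

```text
time_s: 15.15
tool_pos: [0.5036, -0.0245, 0.2238]
tool_rot: [-0.001, 0.704, 0.71, 0.001]
wrist_force: [0.7, -1.0, 0.2]
opening: -0.0001
gripper_force: 0.0
```

```bash
python3 - <<'E'
from h import *
np.set_printoptions(precision=4,suppress=True)
s=snap('side','side7.png');t=snap('wrist','wrist7.png')
for r in env.landmark_of('tag_a_edge','side')[:3]:
        o,d=ray(s,r['position']); print(np.round(r['position'],1),round(r['score'],2),o+d*(-.181-o[1])/d[1])
for c,q in [('side',s),('wrist',t)]:
  for n in ['bracket_a_front','fixture_a_stop']:
    for r in env.landmark_of(n,c)[:2]: print(c,n,np.round(r['position'],1),round(r['score'],2),atz(q,r['position'],.014))
a=cv2.resize(cv2.imread('pics/side7.png')[170:360,220:500],None,fx=1.42,fy=1.42);b=cv2.resize(cv2.imread('pics/wrist7.png'),(400,300))
cv2.imwrite('pics/c7.png',np.hstack([a,cv2.copyMakeBorder(b,0,max(0,a.shape[0]-300),0,0,0)[:a.shape[0]]]) if a.shape[0]>=300 else np.hstack([cv2.copyMakeBorder(a,0,300-a.shape[0],0,0,0),b]))
E
```

```text
[442.4 253.7] 0.72 [ 0.6425 -0.181   0.0714]
[297.3 210.6] 0.57 [ 0.3983 -0.181   0.2224]
[293.1 382.1] 0.29 [ 0.3765 -0.181  -0.0529]
side bracket_a_front [410.8 259.4] 0.65 [ 0.6479 -0.1059  0.014 ]
side fixture_a_stop [291. 382.] 0.36 [ 0.35   -0.2328  0.014 ]
wrist bracket_a_front [481.4 285.9] 0.69 [ 0.6479 -0.1013  0.014 ]
wrist fixture_a_stop [483.8 289.3] 0.65 [ 0.6504 -0.1046  0.014 ]
```

View pics/c7.png

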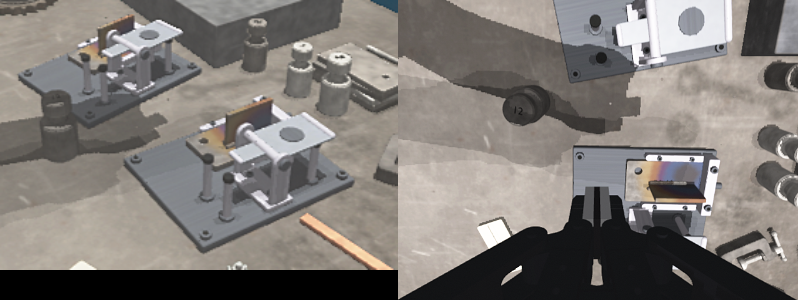

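The tag lies flat to the rear with its boss up, and everything else is undisturbed. One last check of the bracket: its rear end should be 76 mm behind the plate's front edge when home.

```bash
python3 - <<'E'
import cv2
im=cv2.imread('pics/wrist7.png'); cv2.imwrite('pics/w7c.png',cv2.resize(im[225:345,265:525],None,fx=3,fy=3,interpolation=cv2.INTER_CUBIC))
E
```

```text
(no output)
```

View pics/w7c.png

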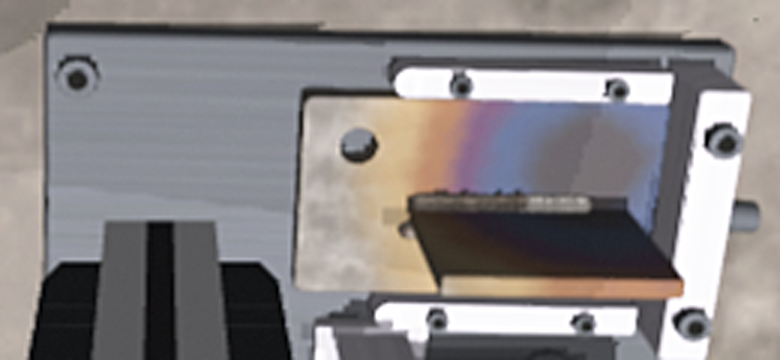

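```bash
python3 - <<'E'
from h import *
np.set_printoptions(precision=4,suppress=True)
s=env.snapshot('wrist')
f=lambda u,v,z: atz(s,(265+u/3,225+v/3),z)
print('plate front',f(46,100,.01),f(46,200,.01),'base rear',f(304,100,.018),f(295,280,.018),'base front',f(672,105,.018),f(656,220,.018),'rail end',f(673,85,.02),'stop top front',f(697,92,.034),f(676,250,.034))
E
```

```text
plate front [ 0.4703 -0.0822  0.01  ] [ 0.4694 -0.114   0.01  ] base rear [ 0.5445 -0.0794  0.018 ] [ 0.5437 -0.1365  0.018 ] base front [ 0.6495 -0.081   0.018 ] [ 0.6491 -0.117   0.018 ] rail end [ 0.6482 -0.0743  0.02  ] stop top front [ 0.6489 -0.0713  0.034 ] [ 0.649  -0.1187  0.034 ]
```

The base's front end at x = 0.649 matches the stop's face at 0.649, and both are square, so the bracket is home. I'm handing in.

```bash
python3 -c "
from workcell import env
print(env.close_job())"
```

```text
the job is handed in; nothing more can be done
None
```

The job is handed in: in fixture_a the bracket is fully home against its stop and the tag plate lies flat to the rear with its boss up; no script moved the arm, and the last pictures show fixture_b and the near weight undisturbed (I did not measure the other loose things again).

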